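Clamp the middle tube in the thumbwheel vice

ROBOT

A 6-joint arm with a two-finger parallel gripper is mounted at the origin on a cart in front of the work surface, level with it; the furniture and walls round the work are solid. World frame = base frame: x ahead of the robot, y to its left, z up, the work surface at z = 0. Lengths are in mm, angles in rad, forces in N, time in s.
With the tool pointing down it reaches from about 350 to 975 mm from the base axis. Payload 7.1 kg.
Tool frame: the origin (TCP) lies at the very end of the fingers, on their centre line; the grasp point (between the pads) lies ctrl.hold_point_z behind it (ctrl.hold_point_z is the distance from the TCP to the grasp point, in mm); z points along the fingers, y is the line along which they close (so a half turn about z gives the same grasp; the last joint's range is limited). The gripper opens to 88 mm and grips with 3 to 60 N. Pads are 20 mm wide; open, the fingers measure 115 mm over their backs; the gripper's body (75 mm by 178 mm) begins 61 mm behind the grasp point.
Start: joints at [1.188, 0.423, 1.63, -0, 1.089, -0.019], TCP at [222.36, 584.09, 222.675] pointing down, gripper open.
Joint ranges: [-3, 3], [-0.9, 2.11], [0.09, 2.58], [-1.31, 4.45], [0.11, 2.69], [-2.54, 2.54]. Speed limits (rad/s): [2.39, 2.39, 3.01, 3.14, 3.14, 3.14].

INTERFACE

Orientations are given as a rotation vector (axis times angle).
In Python, from workcell import ctrl gives the robot as it stands. The module is installed in compiled form; this text tells all that it offers.
- The arm moves only by the shell command python3 -m creep 'ROWS'. ROWS is JSON, a list of rows, each an object with "translation": the shift along the tool's x, y, z in mm, a list of three; "angular": the turn, a rotation vector about the tool's x, y, z in rad, a list of three; "jaw": the opening, from 0 (shut) to 1 (fully open). A call has exactly 8 rows; each row is the pose to reach, as a shift and turn from the pose commanded when the call began, along the tool's axes at that moment; what a row does not reach only later rows make up. A row lasts 1/8 s, in which the tool goes at most 62.5 mm and 10.7 degrees, less where a joint would pass 70% of its speed; a pose out of reach is approached as far as the arm can. A call with a gripper value outside its range is refused whole. The fingers move at their own pace and stop on an object; the grip force is fixed at half the most. Time passes only in rows, so rows that repeat a pose let the fingers close, or fill a call up. It gives the time, the measured TCP pose, the force, the opening and the grip force at its end, in the units of the state.
- ctrl.get_obs(): the state, without advancing time (a new reading comes with each control period).
- ctrl.get_image(name): name is "scene" or "side" or "wrist"; returns the picture (400x640x3 uint8, red, green, blue); there is no depth.
- ctrl.camera_info(name): a dict with "camera_matrix" (3x3 intrinsics, pixels), "world_from_camera" (4x4, takes a point from camera to world coordinates). Camera axes: x right, y up, looking along -z (the intrinsics and any distortion apply to the point x, -y, -z); pixel columns grow to the right and rows downward; lengths in mm; the calibration is good to about 2 mm. A picture is of the moment at which its call begins: read the wrist's pose just before it. camera_info takes no time and is no camera call; for the wrist camera it gives the pose at the moment of the call.
- ctrl.close_job(): hands the job in; it is judged then, once.
Trained networks look in the newest picture that a camera, given by its name, has taken for a name from the list of things; names that differ only in an ending like _2 or _b are one class to them, and where a whole thing is asked for, a point or a joint stands for the part that bears it (a point fixed in the world has none). Each returns a list of dicts, best first, with "score" (0 to 1); they miss things now and then, are a little off and sometimes report something else, mostly with a low value. They report only what shows in the picture. A call takes as long as a camera call. They do not tell look-alikes from the thing itself.
- ctrl.look_for(camera, label): "rect" ([left, top, right, bottom] in pixels, round what is visible of it).
The state is a dict: "t": time; "qpos": joint angles; "qvel": joint speeds; "joint_torque": joint torques, N m; "ee_pos": TCP position; "orientation": TCP orientation; "ft_force": force on the tool from outside, world axes, zero at the start; "moment": the same for the moment, N m; "width": finger opening in mm; "grasp_force": force on a finger pad.
Only numpy, scipy, OpenCV 4.12 (cv2) and the standard library are available. Lean on these libraries where they do the work, as an engineer would, in place of code of your own. Each camera call takes 0.05 s, during which the arm holds its last target. There are 200 camera calls.

TASK

Lay the 90 mm square tube (the middle length of the three) in the saddles of the small blue vice and let go, then roll the orange thumbwheel with a fingertip until the jaw has pushed the tube home against the fixed stop and holds it snugly there; move the jaw only by the wheel and do not crush the thin tube. Leave the other tubes and the things around where they are.

Things in the scene. Friction and masses are not known exactly. Their poses are not given: they have to be found in the camera images.
- vice: Blue bench vice, 256 long (x) x 64 wide (y) mm, fixed on the bench. Origin at bench level, x from the fixed stop to the wheel housing, z up. Inner face of the blue stop at x = -100 mm, its top at z = 62. Wheel housing at x = 50 to 135, its black top panel at z = 63, with a slot 59 x 18 mm along x through which the wheel stands out
- cradle (a point): Centre of the 90 mm tube when it is home: in the saddles, against the stop; vice frame (-55, 0, 40) mm, axes as the vice's. Two saddles, each 16 mm long, at vice x = -84 and -26, floors at z = 28, side lips 31 mm apart (24 mm tube) up to z = 36. Between them a gap for the fingers, 42 mm long, bottom at z = 12
- jaw: Sliding steel jaw with a rubber face, 46 wide x 34 mm high. Origin mid-face, at z = 42 mm in the vice; axes as the vice's. Fully open the face is at vice x = +28 mm; it closes towards -x, 12 mm per rad of the wheel, and meets a 90 mm tube that is home at x = -10
- wheel (a joint): Turn of the orange ridged wheel, rad: 0 open, grows as the jaw closes, end stop 3.75; a 90 mm tube at home is met at about 3.17. Radius 32 mm, 12 thick, axle along vice y; rolling its top towards the stop (vice -x) closes. Stays where left (about 3 N friction at the rim): use several strokes, lifting between. Driven by friction, may slip; with the tube clamped it stalls and the finger slides over it
- wheel_crown (a point): Top of the wheel's rim, 11 mm above the panel: vice frame (92.5, 0, 74) mm; axes as the vice's. The wheel does not give way downwards, so feel for the touch and press with about 5 to 10 N while rolling: much less slips, and much more can crush the tube once the jaw is on it
- tube_mid_c (a point): Centre of the 90 mm tube: square aluminium tube 24 x 24 mm, wall 3 mm, 60 to 130 g, lying on the bench; x along its length, z up. This is the one to clamp
- tube_short_c (a point): Centre of the 70 mm tube, otherwise alike; leave it
- tube_long_c (a point): Centre of the 110 mm tube, otherwise alike; leave it
- reel: Orange solder reel, 54 dia x 36 mm, standing on the bench, origin at its underside; leave it
- plier: Pliers with red and blue handles lying on the bench, 118 mm long, 12 mm high, origin at their underside; leave them
There are look-alikes about, which are no part of the job. Leave any green look-alike of the part that bears tube_mid_c alone.

How it is judged (in metres and radians):
On the way, in this order (a step that is already met when the one before it is completed fails the run):
1. the 90 mm tube lies in the saddles, let go, the jaw not yet on it (z of tube_mid_c in the frame of cradle between -0.004 and 0.004 m and y of tube_mid_c in the frame of cradle between -0.006 and 0.006 m and x of tube_mid_c in the frame of cradle below 0.03 m and angle between the x axis of tube_mid_c and the x axis of cradle, either way round below 0.15 rad and contact force between each of the fingers, jaw and tube_mid below 0.2 N), for 0.2 s.
2. the jaw, rolled in by the wheel, presses on the tube (contact force between jaw and tube_mid above 1 N), for 0.2 s.
At the end, for the whole second after the job is handed in: the 90 mm tube lies at rest in the saddles, within 3 mm of home against the stop, within 6 mm sideways, 4 mm in height and 0.08 rad of straight, and the jaw still presses on it with more than 1 N (x of tube_mid_c in the frame of cradle between -0.003 and 0.003 m and y of tube_mid_c in the frame of cradle between -0.006 and 0.006 m and z of tube_mid_c in the frame of cradle between -0.004 and 0.004 m and angle between the x axis of tube_mid_c and the x axis of cradle, either way round below 0.08 rad and contact force between jaw and tube_mid above 1 N and linear speed of tube_mid below 0.01 m/s); the robot touches nothing.
It fails at once if the tube is crushed (jaw presses it with more than 40 N) (contact force between jaw and tube_mid above 40 N).
It fails at once if the jaw is pushed directly by the robot (contact force between any of the arm, the fingers and jaw above 2 N).
It fails at once if another tube or a bystander is moved by more than 30 mm (distance of any of tube_short_c, tube_long_c, reel, plier from where it was at the start of the episode above 0.03 m).
It also fails if it takes over 67 s, if anything falls off the work surface, if the arm or the gripper's body presses on something with over 40 N, if the wrist force passes 120 N, or if a joint passes its speed limit or range.

## Working session

There is one attempt and no reset: what is moved stays moved. The work goes in short steps, Python scripts to look and compute and a shell command to move; the robot and the scene stay as the last step left them, time stands still between calls to the robot, and variables do not carry over. Pictures are saved under pics/ and viewed, at most 10 in all, crops included, and the job is handed in when it is done.

```bash
mkdir -p pics; cat > h.py <<'E'
import numpy as np, cv2
from workcell import ctrl
from scipy.spatial.transform import Rotation as R
def snap(n,f):
    im=ctrl.get_image(n); cv2.imwrite('pics/'+f,im[:,:,::-1]); return im
def ray(n,uv,z):
    c=ctrl.camera_info(n); K=np.array(c['camera_matrix']); T=np.array(c['world_from_camera'])
    d=np.linalg.inv(K)@[uv[0],uv[1],1]; d=T[:3,:3]@(d*[1,-1,-1]); o=T[:3,3]
    return o+d*(z-o[2])/d[2]
def proj(n,p):
    c=ctrl.camera_info(n); K=np.array(c['camera_matrix']); T=np.array(c['world_from_camera'])
    q=(np.linalg.inv(T)@[*p,1])[:3]*[1,-1,-1]; q=K@q; return q[:2]/q[2]
E
python3 - <<'E'
from h import *
np.set_printoptions(precision=2,suppress=True)
o=ctrl.get_obs(); print(o['t'],o['ee_pos'],o['orientation'],o['width'],ctrl.hold_point_z)
for n in ['scene','side','wrist']:
    snap(n,n+'0.png'); c=ctrl.camera_info(n); print(n,c)
    for l in ['vice','tube_mid_c','wheel','reel','plier','jaw']:
        print(l,[(np.round(d['rect']),round(d['score'],2)) for d in ctrl.look_for(n,l)][:5])
E
```

```text
0.0 [222.17 583.58 221.91] [-0.57 -3.09  0.  ] 88.07452593599407 18.700000000000003
scene {'camera_matrix': array([[366.59,   0.  , 324.75],
       [  0.  , 366.59, 201.85],
       [  0.  ,   0.  ,   1.  ]]), 'world_from_camera': array([[   0.91,    0.31,   -0.29,  220.25],
       [  -0.42,    0.67,   -0.61, -457.57],
       [   0.  ,    0.67,    0.74,  789.55],
       [   0.  ,    0.  ,    0.  ,    1.  ]])}
vice [(array([343., 158., 400., 239.]), 0.91)]
tube_mid_c [(array([267., 261., 306., 269.]), 0.63), (array([336., 267., 365., 305.]), 0.57)]
wheel [(array([356., 162., 362., 175.]), 0.66)]
reel [(array([339., 147., 360., 165.]), 0.79)]
plier [(array([301., 140., 323., 149.]), 0.72)]
jaw [(array([357., 181., 374., 192.]), 0.68), (array([335., 267., 366., 307.]), 0.61)]
side {'camera_matrix': array([[379.88,   0.  , 324.38],
       [  0.  , 379.88, 202.68],
       [  0.  ,   0.  ,   1.  ]]), 'world_from_camera': array([[   0.92,    0.19,   -0.33,  157.36],
       [  -0.38,    0.48,   -0.79, -764.11],
       [   0.  ,    0.85,    0.52,  646.73],
       [   0.  ,    0.  ,    0.  ,    1.  ]])}
vice [(array([336., 175., 385., 238.]), 0.68)]
tube_mid_c [(array([323., 255., 344., 282.]), 0.78), (array([256., 241., 290., 254.]), 0.65)]
wheel [(array([344., 181., 349., 189.]), 0.47)]
reel [(array([333., 171., 345., 180.]), 0.56)]
plier [(array([334., 176., 384., 236.]), 0.61), (array([297., 168., 320., 177.]), 0.58)]
jaw []
wrist {'camera_matrix': array([[317.86,   0.  , 314.12],
       [  0.  , 317.86, 196.25],
       [  0.  ,   0.  ,   1.  ]]), 'world_from_camera': array([[  0.36,  -0.9 ,  -0.25, 154.77],
       [  0.93,   0.34,   0.09, 610.29],
       [  0.  ,  -0.26,   0.96, 384.4 ],
       [  0.  ,   0.  ,   0.  ,   1.  ]])}
vice []
tube_mid_c []
wheel []
reel []
plier []
jaw []
```

```bash
python3 - <<'E'
import cv2
a=cv2.imread('pics/scene0.png')[120:320,230:430]
cv2.imwrite('pics/s0c.png',cv2.resize(a,(600,600),interpolation=cv2.INTER_CUBIC))
E
```

```text
(no output)
```

View pics/s0c.png

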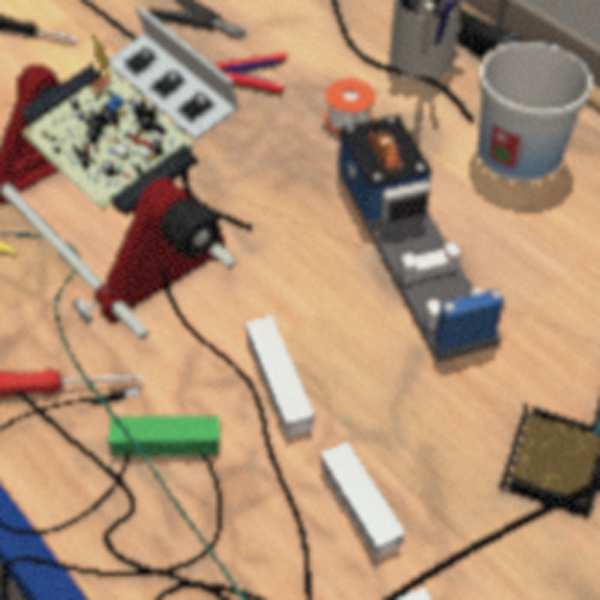

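The picture shows the vice at scene px about (370,200), with its stop towards the camera. White tubes are at about (323,246) and (351,287), a third starts at about (367,320), and the green look-alike is at (285,265). I'll rectify to the z=24 plane to measure lengths.

```bash
python3 - <<'E'
from h import *
np.set_printoptions(precision=1,suppress=True)
im=cv2.imread('pics/scene0.png')
print([ray('scene',p,24) for p in [(323,246),(351,287),(367,325)]], ray('scene',(370,200),40))
# rectify: x 150..750 , y -250..350, 1px = 1mm; u=(350-y), v=(750-x)
def rect(z):
    W=np.array([[150,-250],[750,-250],[750,350],[150,350]],float)
    src=np.float32([proj('scene',(*w,z)) for w in W]); dst=np.float32([[350-w[1],750-w[0]] for w in W])
    return cv2.warpPerspective(im,cv2.getPerspectiveTransform(src,dst),(600,600),flags=cv2.INTER_CUBIC)
r=rect(24); cv2.imwrite('pics/rect24.png',r)
hsv=cv2.cvtColor(r,cv2.COLOR_BGR2HSV); m=((hsv[...,1]<25)&(hsv[...,2]>205)).astype(np.uint8)
n,l,s,c=cv2.connectedComponentsWithStats(m)
for i in range(1,n):
    if 600<s[i,4]<6000:
        b=cv2.minAreaRect(np.argwhere(l==i)[:,::-1].astype(np.float32)); print(s[i,4],'xy',750-b[0][1],350-b[0][0],b[1],b[2])
E
```

```text
[array([446.5,  31.2,  24. ]), array([ 456.7, -101.2,   24. ]), array([ 445.4, -196.6,   24. ])] [624.6 106.1  40. ]
1999 xy 459.1873779296875 -92.40228271484375 (23.093828201293945, 89.41362762451172) 87.91743469238281
2414 xy 450.7376403808594 42.876220703125 (107.76252746582031, 23.582382202148438) 5.7105937004089355
1536 xy 449.69915771484375 -215.47906494140625 (68.50788879394531, 23.083423614501953) 3.990912914276123
```

View pics/rect24.png

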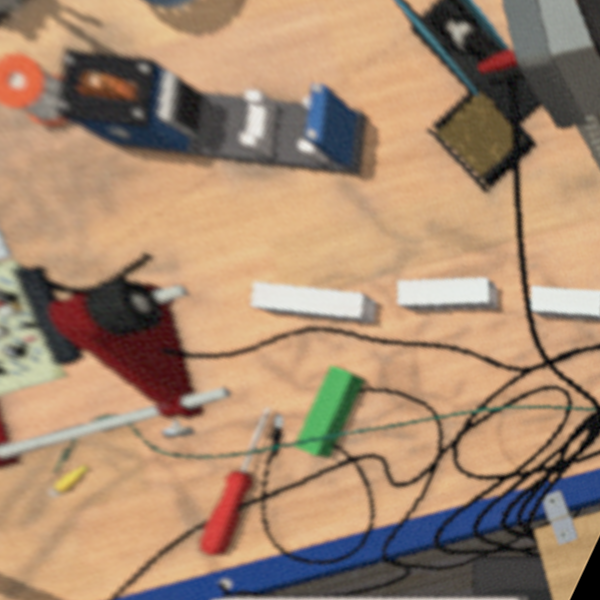

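The 90 mm tube (89 mm measured) is the middle white one at about (459,-92), nearly along world y. The 110 mm one is at (451,43) and the 70 mm one at (450,-215). Next I'll move above for a closer look.

```bash
python3 -m creep '[{"translation":[0,0,-60],"angular":[0,0,0.1],"jaw":1},{"translation":[-45,-38,-78],"angular":[0,0,0.25],"jaw":1},{"translation":[-90,-77,-78],"angular":[0,0,0.4],"jaw":1},{"translation":[-136,-116,-78],"angular":[0,0,0.55],"jaw":1},{"translation":[-182,-155,-78],"angular":[0,0,0.7],"jaw":1},{"translation":[-228,-194,-78],"angular":[0,0,0.85],"jaw":1},{"translation":[-274,-233,-78],"angular":[0,0,1.0],"jaw":1},{"translation":[-320,-273,-78],"angular":[0,0,1.17],"jaw":1}]'
```

```text
t: 2.05
ee_pos: [425.0, 213.4, 301.1]
orientation: [2.186, 2.256, 0.002]
ft_force: [0.3, 1.1, -0.4]
width: 88.1
grasp_force: 0.0
```

```bash
python3 -m creep '[{"translation":[-44,22,0],"angular":[0,0,0],"jaw":1},{"translation":[-88,44,0],"angular":[0,0,0],"jaw":1},{"translation":[-132,66,0],"angular":[0,0,0],"jaw":1},{"translation":[-176,88,0],"angular":[0,0,0],"jaw":1},{"translation":[-218,108,0],"angular":[0,0,0],"jaw":1},{"translation":[-218,108,0],"angular":[0,0,0],"jaw":1},{"translation":[-218,108,0],"angular":[0,0,0],"jaw":1},{"translation":[-218,108,0],"angular":[0,0,0],"jaw":1}]'; python3 - <<'E'
from h import *
np.set_printoptions(precision=1,suppress=True)
o=ctrl.get_obs(); print(o['t'],o['ee_pos'],R.from_rotvec(o['orientation']).as_matrix())
snap('wrist','w1.png')
for l in ['vice','tube_mid_c','wheel','jaw']:
    print(l,[(np.round(d['rect']),round(d['score'],2)) for d in ctrl.look_for('wrist',l)][:5])
E
```

```text
t: 3.05
ee_pos: [539.7, 2.3, 300.7]
orientation: [-2.178, -2.263, 0.0]
ft_force: [0.3, 0.4, -0.0]
width: 87.7
grasp_force: 0.0
3.05 [539.7   2.3 300.7] [[-0.  1. -0.]
 [ 1.  0.  0.]
 [ 0. -0. -1.]]
vice [(array([348.,   1., 438., 172.]), 0.57)]
tube_mid_c [(array([248., 194., 270., 252.]), 0.81), (array([137., 115., 208., 162.]), 0.79)]
wheel [(array([404.,   1., 418.,  18.]), 0.61)]
jaw [(array([376.,   8., 420.,  60.]), 0.66)]
```

View pics/w1.png

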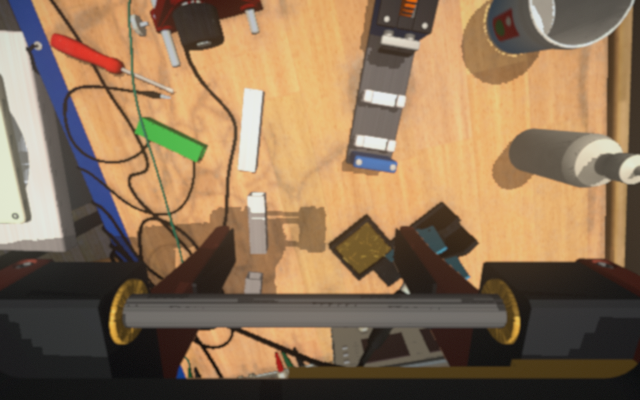

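The wrist view shows the 90 mm tube at (258,223), the vice stop at (374,162), the saddles at (375,143) and (384,99), and the jaw at (398,42). I'll fit the vice and tube poses by rectified planes.

```bash
python3 - <<'E'
from h import *
np.set_printoptions(precision=1,suppress=True)
im=cv2.imread('pics/w1.png'); hsv=cv2.cvtColor(im,cv2.COLOR_BGR2HSV)
def rect(z,x0,x1,y0,y1,s=3):
    W=np.array([[x0,y0],[x1,y0],[x1,y1],[x0,y1]],float)
    src=np.float32([proj('wrist',(*w,z)) for w in W]); dst=np.float32([[(y1-w[1])*s,(x1-w[0])*s] for w in W])
    return cv2.warpPerspective(im,cv2.getPerspectiveTransform(src,dst),(int((y1-y0)*s),int((x1-x0)*s)),flags=cv2.INTER_CUBIC)
def blobs(r,mask,x1,y1,s=3,amin=200):
    n,l,st,c=cv2.connectedComponentsWithStats(mask.astype(np.uint8))
    for i in range(1,n):
        if st[i,4]>amin*s*s:
            b=cv2.minAreaRect(np.argwhere(l==i)[:,::-1].astype(np.float32)); bp=cv2.boxPoints(b)
            print('area',st[i,4]/s/s,'c',x1-b[0][1]/s,y1-b[0][0]/s,np.array(b[1])/s,b[2], 'corners',np.c_[x1-bp[:,1]/s,y1-bp[:,0]/s].ravel())
r=rect(24,400,520,-160,100); h=cv2.cvtColor(r,cv2.COLOR_BGR2HSV); print('tubes z24'); blobs(r,(h[...,1]<50)&(h[...,2]>140),520,100)
r=rect(36,560,700,-60,200); h=cv2.cvtColor(r,cv2.COLOR_BGR2HSV); print('saddles z36'); blobs(r,(h[...,1]<50)&(h[...,2]>150),700,200)
r=rect(62,560,700,-60,200); h=cv2.cvtColor(r,cv2.COLOR_BGR2HSV); print('stop z62'); blobs(r,(h[...,0]>95)&(h[...,0]<125)&(h[...,1]>110)&(h[...,2]>60),700,200)
cv2.imwrite('pics/v1.png',np.vstack([rect(36,560,700,-60,200),r]))
E
```

```text
tubes z24
area 2151.222222222222 c 459.82872009277344 -88.93912760416666 [25.7 94.3] 87.30220031738281 corners [ 470.4  -41.2  474.9 -135.4  449.2 -136.6  444.8  -42.4]
area 2765.777777777778 c 450.79627482096356 42.859588623046875 [109.9  25.8] 5.964487075805664 corners [443.7  98.9 469.3  96.2 457.9 -13.1 432.3 -10.5]
saddles z36
area 490.4444444444444 c 639.2947184244791 160.0701471964518 [13.2 47. ] 6.823462963104248 corners [616.8 169.4 663.4 163.8 661.8 150.7 615.2 156.3]
area 870.4444444444445 c 625.8056437174479 91.7872314453125 [17.  54.7] 6.7590813636779785 corners [599.6 103.5 654.   97.  652.   80.1 597.6  86.6]
area 887.5555555555555 c 618.9076944986979 35.09485880533853 [17.4 54.7] 7.125016689300537 corners [592.9  47.1 647.1  40.4 645.   23.  590.7  29.8]
stop z62
area 460.22222222222223 c 616.1968078613281 11.339599609375 [12.7 50.3] 6.709836959838867 corners [592.   20.6 641.9  14.7 640.4   2.1 590.5   8. ]
```

View pics/v1.png

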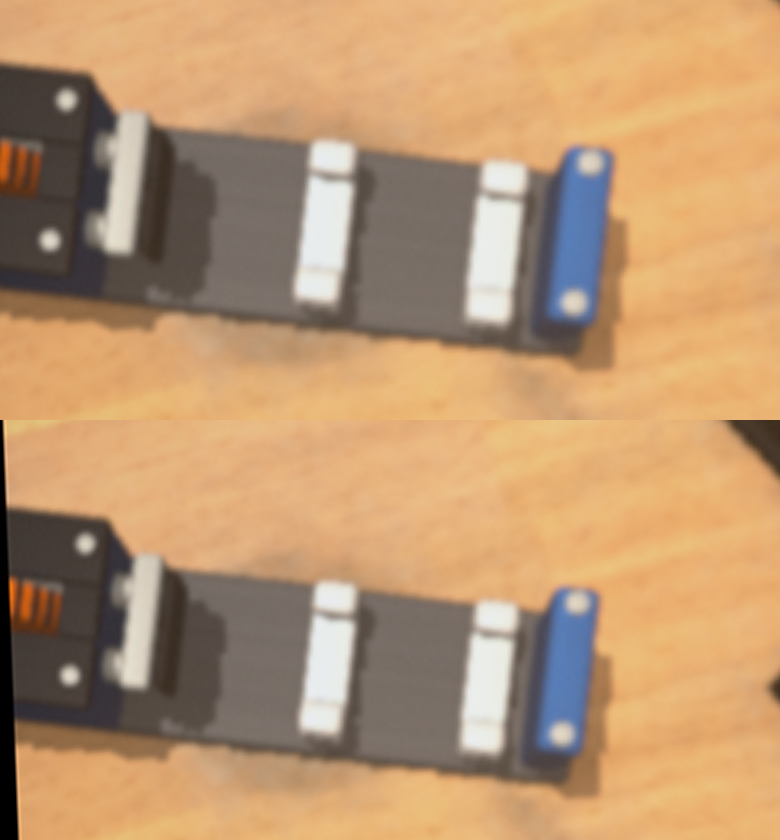

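Saddle and stop fits agree: cradle is at about (622.3,63.3), vice x at 83.1°. The tube is at about (459.5,-91.5), axis 92.3°, and the tool is already aligned with it. Descending to grasp.

```bash
python3 -m creep '[{"translation":[-30,-28,0],"angular":[0,0,0],"jaw":1},{"translation":[-60,-56,30],"angular":[0,0,0],"jaw":1},{"translation":[-90,-84,75],"angular":[0,0,0],"jaw":1},{"translation":[-90.5,-84,135],"angular":[0,0,0],"jaw":1},{"translation":[-90.5,-84,195],"angular":[0,0,0],"jaw":1},{"translation":[-90.5,-84,245],"angular":[0,0,0],"jaw":1},{"translation":[-90.5,-84,280],"angular":[0,0,0],"jaw":1},{"translation":[-90.5,-84,296.5],"angular":[0,0,0],"jaw":1}]'; python3 -m creep '[{"translation":[0,0,0],"angular":[0,0,0],"jaw":0.2},{"translation":[0,0,0],"angular":[0,0,0],"jaw":0.1},{"translation":[0,0,0],"angular":[0,0,0],"jaw":0.1},{"translation":[0,0,0],"angular":[0,0,0],"jaw":0.1},{"translation":[0,0,0],"angular":[0,0,0],"jaw":0.1},{"translation":[0,0,0],"angular":[0,0,0],"jaw":0.1},{"translation":[0,0,0],"angular":[0,0,0],"jaw":0.1},{"translation":[0,0,0],"angular":[0,0,0],"jaw":0.1}]'
```

```text
t: 4.3
ee_pos: [458.8, -91.9, 2.5]
orientation: [-2.178, -2.261, 0.002]
ft_force: [0.6, 0.0, 0.9]
width: 88.0
grasp_force: 0.0
t: 5.3
ee_pos: [459.5, -92.3, 4.2]
orientation: [-2.18, -2.262, 0.0]
ft_force: [-0.6, 0.2, 3.0]
width: 23.6
grasp_force: 30.0
```

```bash
python3 -m creep '[{"translation":[0,0,-40],"angular":[0,0,0],"jaw":0.1},{"translation":[0,0,-90],"angular":[0,0,0],"jaw":0.1},{"translation":[30,33,-110],"angular":[0,0,0.04],"jaw":0.1},{"translation":[66,73,-110],"angular":[0,0,0.08],"jaw":0.1},{"translation":[103,114,-110],"angular":[0,0,0.12],"jaw":0.1},{"translation":[135,150,-110],"angular":[0,0,0.159],"jaw":0.1},{"translation":[154,170,-110],"angular":[0,0,0.159],"jaw":0.1},{"translation":[154,170,-110],"angular":[0,0,0.159],"jaw":0.1}]'; python3 - <<'E'
from h import *
np.set_printoptions(precision=2,suppress=True)
o=ctrl.get_obs(); print(o['t'],o['ee_pos'],R.from_rotvec(o['orientation']).as_matrix(),o['width'])
snap('side','sd2.png');a=snap('scene','sc2.png');b=snap('wrist','w2.png')
c=cv2.resize(a[130:270,300:440],(560,560),interpolation=cv2.INTER_CUBIC)
cv2.imwrite('pics/c2.png',c[:,:,::-1])
cv2.imwrite('pics/w2c.png',cv2.resize(b[100:400,200:440],(480,600))[:,:,::-1])
E
```

```text
t: 6.3
ee_pos: [624.6, 69.2, 113.6]
orientation: [2.35, 2.084, 0.0]
ft_force: [-0.7, -0.6, -1.5]
width: 23.9
grasp_force: 30.0
6.3 [624.6   69.23 113.62] [[ 0.12  0.99  0.  ]
 [ 0.99 -0.12  0.  ]
 [ 0.    0.   -1.  ]] 23.905453192059188
```

View pics/c2.png

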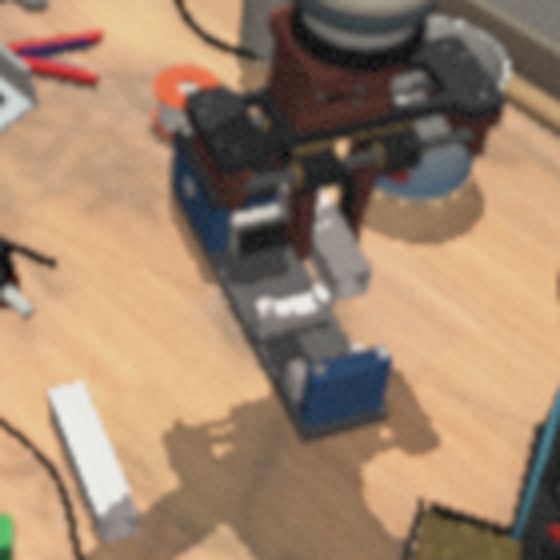

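View pics/w2c.png

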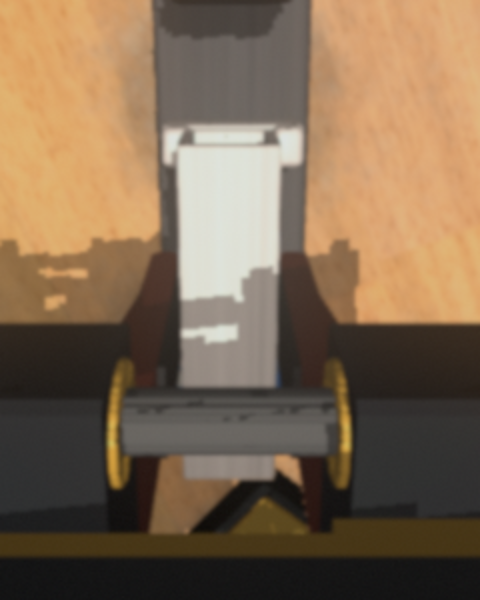

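```bash
python3 - <<'E'
from h import *
np.set_printoptions(precision=1,suppress=True)
o=ctrl.get_obs(); print(o['ee_pos'])
v=np.array([np.cos(np.radians(83.1)),np.sin(np.radians(83.1)),0]); n=np.array([-v[1],v[0],0]); C=np.array([622.3,63.3,40])
f=lambda u,w,z:(lambda p:(p,'vice along(cradle)',(p-C)@v,'lat',(p-C)@n))(ray('wrist',(200+u/2,100+w/2),z))
# tube ends (top plane)
for u,w in [(178,146),(281,146),(183,478),(276,478)]: print('tube',*f(u,w,133.5))
for u,w in [(163,164),(302,164),(163,127),(302,127)]: print('saddle lips z36',*f(u,w,36))
for u in [155,307]: print('base',*f(u,80,12))
E
```

```text
[622.5  67.2 113.6]
tube [616.3 113.1 133.5] vice along(cradle) 48.72144537887849 lat 11.937247418370292
tube [639.5 110.3 133.5] vice along(cradle) 48.67466582839393 lat -11.406882380504921
tube [604.9  24.9 133.5] vice along(cradle) -40.24245384991648 lat 12.70034878359825
tube [629.2  21.9 133.5] vice along(cradle) -40.2500550613063 lat -11.812227066823871
saddle lips z36 [599.2  88.8  36. ] vice along(cradle) 22.528062377290233 lat 26.03139802091452
saddle lips z36 [652.3  82.3  36. ] vice along(cradle) 22.42496090162975 lat -27.546164767840274
saddle lips z36 [601.3 103.   36. ] vice along(cradle) 36.91235413112741 lat 25.605175656694176
saddle lips z36 [653.7  96.6  36. ] vice along(cradle) 36.8022910942945 lat -27.142369045150907
base [597.9 119.   12. ] vice along(cradle) 52.35343699761985 lat 30.86675242618811
base [659.7 111.4  12. ] vice along(cradle) 52.21117451794168 lat -31.376068066684375
```

The grasp is well centred: lateral error is about 1 mm, and the tube is about 4 mm from home. Lowering with a 1 mm correction.

```bash
python3 -m creep '[{"translation":[1,0.8,20],"angular":[0,0,0],"jaw":0.1},{"translation":[1,0.8,45],"angular":[0,0,0],"jaw":0.1},{"translation":[1,0.8,62],"angular":[0,0,0],"jaw":0.1},{"translation":[1,0.8,70],"angular":[0,0,0],"jaw":0.1},{"translation":[1,0.8,76],"angular":[0,0,0],"jaw":0.1},{"translation":[1,0.8,80],"angular":[0,0,0],"jaw":0.1},{"translation":[1,0.8,81.5],"angular":[0,0,0],"jaw":0.1},{"translation":[1,0.8,81.5],"angular":[0,0,0],"jaw":0.1}]'
```

```text
t: 7.45
ee_pos: [625.0, 68.8, 33.0]
orientation: [2.352, 2.082, 0.001]
ft_force: [0.4, 0.4, -1.6]
width: 23.8
grasp_force: 30.0
```

```bash
python3 -m creep '[{"translation":[0,0,0.5],"angular":[0,0,0],"jaw":0.1},{"translation":[0,0,0.5],"angular":[0,0,0],"jaw":0.32},{"translation":[0,0,0.5],"angular":[0,0,0],"jaw":0.45},{"translation":[0,0,0.5],"angular":[0,0,0],"jaw":0.6},{"translation":[0,0,-20],"angular":[0,0,0],"jaw":0.6},{"translation":[0,0,-50],"angular":[0,0,0],"jaw":0.6},{"translation":[0,0,-100],"angular":[0,0,0],"jaw":0.6},{"translation":[0,0,-140],"angular":[0,0,0],"jaw":0.6}]'; python3 - <<'E'
from h import *
np.set_printoptions(precision=2,suppress=True)
o=ctrl.get_obs(); print(o['t'],o['ee_pos'],o['width'])
b=snap('wrist','w3.png'); cv2.imwrite('pics/w3c.png',cv2.resize(b[0:300,200:440],(480,600))[:,:,::-1])
print(ctrl.look_for('wrist','wheel'))
E
```

```text
t: 8.45
ee_pos: [625.3, 68.8, 176.1]
orientation: [2.352, 2.081, 0.003]
ft_force: [0.9, 0.6, -0.0]
width: 52.3
grasp_force: 0.0
8.45 [625.32  68.82 176.09] 52.318774115952316
[{'rect': [304.1, 1.5, 323.3, 58.3], 'score': 0.95}]
```

View pics/w3c.png

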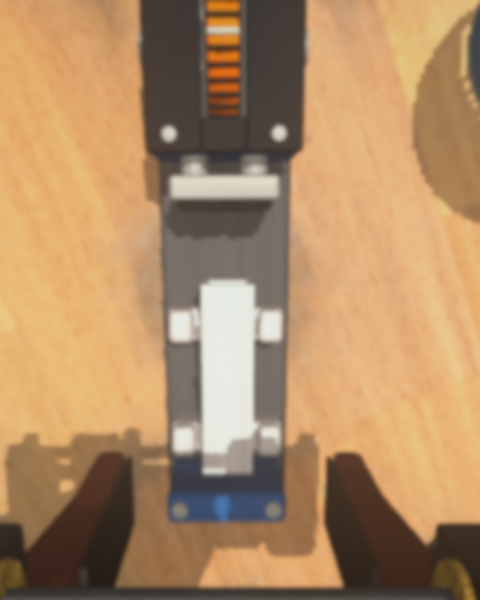

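The tube lies in both saddles, let go, with a gap to the stop at the bottom. The jaw is open at crop row 187 and the wheel shows at crop columns 206–242. Now I'll work out the crown position and the clearance to the tall objects.

```bash
python3 - <<'E'
from h import *
np.set_printoptions(precision=1,suppress=True)
o=ctrl.get_obs(); p=o['ee_pos']; M=R.from_rotvec(o['orientation']).as_matrix(); print(p,M)
v=np.array([np.cos(np.radians(83.1)),np.sin(np.radians(83.1)),0]); n=np.array([-v[1],v[0],0]); C=np.array([622.3,63.3,40])
f=lambda u,w,z:(lambda q:(q,'along',(q-C)@v,'lat',(q-C)@n))(ray('wrist',(200+u/2,w/2),z))
for u in [206,242]: print('wheel',*f(u,100,65),*f(u,30,72))
print('slot end z63',*f(224,117,63),'expect along 118')
for u in [168,279]: print('screws z63',*f(u,133,63))
for u in (200,254): print('tube top64?',*f(u,281,52),*f(u,472,52))
print('pencil can base',ray('scene',(370,148),0),'cup base',ray('scene',(406,180),0))
crown=C+147.5*v; print('crown',crown[:2],'tool delta',M.T@(np.array([crown[0],crown[1],p[2]])-p), 'reach',np.hypot(*crown[:2]))
E
```

```text
[628.1  69.1 179.3] [[ 0.1  1.   0. ]
 [ 1.  -0.1  0. ]
 [ 0.   0.  -1. ]]
wheel [634.3 188.   65. ] along 125.21464301771063 lat 3.0304706769329446 [637.6 211.1  72. ] along 148.53455183273735 lat 2.5900009829936055
wheel [648.6 186.2  65. ] along 125.20309133389894 lat -11.376960410941004 [651.2 209.4  72. ] along 148.53475267667596 lat -11.089665890825074
slot end z63 [640.7 181.1  63. ] along 119.19163361483449 lat -4.152264034687645 expect along 118
screws z63 [617.3 177.9  63. ] along 113.16316620216823 lat 18.714938947613437
screws z63 [662.3 172.4  63. ] along 113.10870789755896 lat -26.595284532032455
tube top64? [621.8 116.2  52. ] along 52.41579182120986 lat 6.883921416178203 [609.4  24.9  52. ] along -39.68886369914963 lat 8.165534755519477
tube top64? [645.9 113.2  52. ] along 52.339785692603854 lat -17.411512798956416 [635.6  21.6  52. ] along -39.84654603346199 lat -18.175287688228153
pencil can base [763.3 340.6   0. ] cup base [787.6 161.7   0. ]
crown [640.  209.7] tool delta [141.1  -5.3   0.2] reach 673.5081476066387
```

```bash
python3 -m creep '[{"translation":[50,0,0],"angular":[0,0,0],"jaw":0.3},{"translation":[100,-1,0],"angular":[0,0,0],"jaw":0},{"translation":[152,-1,0],"angular":[0,0,0],"jaw":0},{"translation":[152,-1,30],"angular":[0,0,0],"jaw":0},{"translation":[152,-1,60],"angular":[0,0,0],"jaw":0},{"translation":[152,-1,85],"angular":[0,0,0],"jaw":0},{"translation":[152,-1,88],"angular":[0,0,0],"jaw":0},{"translation":[152,-1,88],"angular":[0,0,0],"jaw":0}]'; python3 - <<'E'
from h import *
np.set_printoptions(precision=2,suppress=True)
for k in range(3):
    b=ctrl.get_image('wrist'); o=ctrl.get_obs(); print(o['t'],o['ee_pos'],o['width'],o['ft_force'])
d=ctrl.get_image('side'); e=cv2.resize(d[130:230,300:430],(780,600),interpolation=cv2.INTER_CUBIC)
cv2.imwrite('pics/c4.png',e[:,:,::-1]); cv2.imwrite('pics/w4.png',b[:,:,::-1])
E
```

```text
t: 9.55
ee_pos: [642.6, 219.8, 85.4]
orientation: [2.353, 2.082, 0.001]
ft_force: [-0.4, 0.3, -0.3]
width: 0.3
grasp_force: 0.0
9.6 [643.   219.92  85.91] 0.5232955916549875 [0.36 0.18 0.12]
9.65 [643.09 219.96  86.12] 0.023197263552972282 [-0.02 -0.62  0.37]
9.7 [643.13 219.98  86.16] 0.042107410233281475 [0.63 0.58 0.5 ]
```

View pics/w4.png

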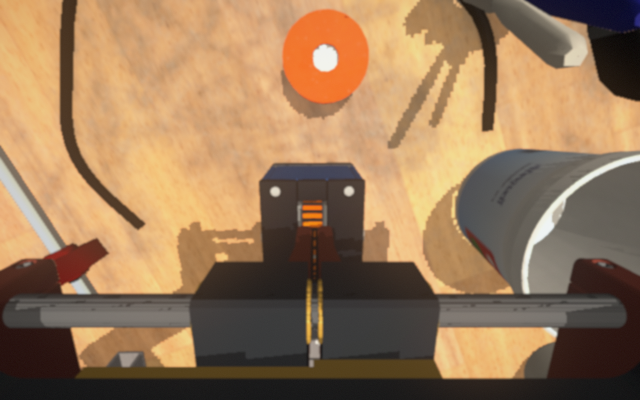

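Fingers are closed and centred over the wheel (wheel column 312, fingers 314). Feeling downward.

```bash
python3 -m creep '[{"translation":[-4,0,5],"angular":[0,0,0],"jaw":0},{"translation":[-4,0,9],"angular":[0,0,0],"jaw":0},{"translation":[-4,0,10],"angular":[0,0,0],"jaw":0},{"translation":[-4,0,11],"angular":[0,0,0],"jaw":0},{"translation":[-4,0,11],"angular":[0,0,0],"jaw":0},{"translation":[-4,0,11],"angular":[0,0,0],"jaw":0},{"translation":[-4,0,11],"angular":[0,0,0],"jaw":0},{"translation":[-4,0,11],"angular":[0,0,0],"jaw":0}]'
```

```text
t: 10.75
ee_pos: [641.5, 215.5, 74.2]
orientation: [-2.353, -2.082, 0.001]
ft_force: [-3.2, -2.6, 4.5]
width: 0.4
grasp_force: 2.8
```

```bash
python3 -m creep '[{"translation":[0,0,1],"angular":[0,0,0],"jaw":0},{"translation":[0,0,1],"angular":[0,0,0],"jaw":0},{"translation":[0,0,1],"angular":[0,0,0],"jaw":0},{"translation":[0,0,1],"angular":[0,0,0],"jaw":0},{"translation":[0,0,1],"angular":[0,0,0],"jaw":0},{"translation":[0,0,1],"angular":[0,0,0],"jaw":0},{"translation":[0,0,1],"angular":[0,0,0],"jaw":0},{"translation":[0,0,1],"angular":[0,0,0],"jaw":0}]'
```

```text
t: 11.75
ee_pos: [641.6, 215.6, 74.0]
orientation: [2.353, 2.082, -0.001]
ft_force: [-4.9, -2.5, 11.0]
width: 0.6
grasp_force: 5.7
```

Contact found; stiffness is about 6.5 N/mm. First stroke at about 8 N.

```bash
python3 -m creep '[{"translation":[-5,0,-0.4],"angular":[0,0,0],"jaw":0},{"translation":[-10,0,-0.4],"angular":[0,0,0],"jaw":0},{"translation":[-15,0,-0.4],"angular":[0,0,0],"jaw":0},{"translation":[-20,0,-0.3],"angular":[0,0,0],"jaw":0},{"translation":[-20,0,-10],"angular":[0,0,0],"jaw":0},{"translation":[8,0,-10],"angular":[0,0,0],"jaw":0},{"translation":[8,0,-3],"angular":[0,0,0],"jaw":0},{"translation":[8,0,-0.3],"angular":[0,0,0],"jaw":0}]'; python3 - <<'E'
from h import *
np.set_printoptions(precision=1,suppress=True)
for n in ['scene','side']: snap(n,n+'5.png')
for n in ['scene','side']: print(n,[(np.round(d['rect']),round(d['score'],2)) for d in ctrl.look_for(n,'jaw')])
v=np.array([np.cos(np.radians(83.1)),np.sin(np.radians(83.1)),0]); C=np.array([622.3,63.3,59])
for s in [83,76,69,62,55,45]: print(s,proj('scene',C+s*v),proj('side',C+s*v))
a=cv2.imread('pics/scene5.png')[155:245,325:415]; b=cv2.imread('pics/scene0.png')[155:245,325:415]
cv2.imwrite('pics/c5.png',cv2.resize(np.hstack([b,a]),(800,400),interpolation=cv2.INTER_CUBIC))
E
```

```text
t: 12.75
ee_pos: [642.8, 223.9, 73.0]
orientation: [-2.352, -2.082, -0.001]
ft_force: [-2.9, 3.0, 14.3]
width: 0.7
grasp_force: 7.1
scene [(array([356., 183., 373., 194.]), 0.63), (array([338., 158., 398., 240.]), 0.5)]
side [(array([343., 190., 360., 202.]), 0.61)]
83 [366.  185.1] [352.9 193.4]
76 [366.9 186.8] [353.6 194.5]
69 [367.9 188.5] [354.4 195.6]
62 [368.9 190.2] [355.2 196.7]
55 [369.9 192. ] [355.9 197.8]
45 [371.3 194.5] [357.  199.5]
```

View pics/c5.png

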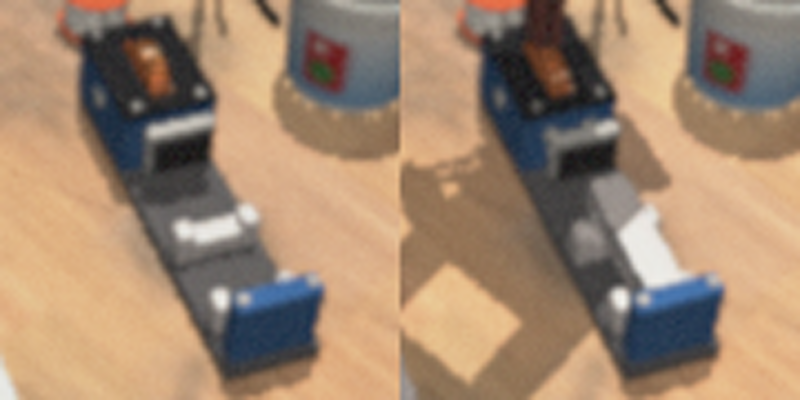

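The jaw moved in about 8 mm with the stroke and the tube stays in place. Two longer strokes next.

```bash
python3 -m creep '[{"translation":[-7,0,-0.2],"angular":[0,0,0],"jaw":0},{"translation":[-14,0,-0.2],"angular":[0,0,0],"jaw":0},{"translation":[-21,0,-0.2],"angular":[0,0,0],"jaw":0},{"translation":[-28,0,0],"angular":[0,0,0],"jaw":0},{"translation":[-28,0,-10],"angular":[0,0,0],"jaw":0},{"translation":[0,0,-10],"angular":[0,0,0],"jaw":0},{"translation":[0,0,-2],"angular":[0,0,0],"jaw":0},{"translation":[0,0,-0.3],"angular":[0,0,0],"jaw":0}]'; python3 -m creep '[{"translation":[-7,0,0],"angular":[0,0,0],"jaw":0},{"translation":[-14,0,0],"angular":[0,0,0],"jaw":0},{"translation":[-21,0,0],"angular":[0,0,0],"jaw":0},{"translation":[-28,0,0.3],"angular":[0,0,0],"jaw":0},{"translation":[-28,0,-10],"angular":[0,0,0],"jaw":0},{"translation":[0,0,-10],"angular":[0,0,0],"jaw":0},{"translation":[0,0,-5],"angular":[0,0,0],"jaw":0},{"translation":[0,0,-5],"angular":[0,0,0],"jaw":0}]';  python3 - <<'E'
from h import *
np.set_printoptions(precision=1,suppress=True)
o=ctrl.get_obs(); print(o['ee_pos'],o['ft_force'])
snap('scene','scene6.png'); snap('side','side6.png')
for n in ['scene','side']: print(n,[(np.round(d['rect'],1),round(d['score'],2)) for d in ctrl.look_for(n,'jaw')])
a=cv2.imread('pics/scene6.png')[155:245,325:415]; b=cv2.imread('pics/side6.png')[165:255,310:400]
cv2.imwrite('pics/c6.png',cv2.resize(np.hstack([a,b]),(800,400),interpolation=cv2.INTER_CUBIC))
E
```

```text
t: 13.95
ee_pos: [642.9, 223.8, 73.3]
orientation: [-2.353, -2.082, -0.001]
ft_force: [-1.9, 2.6, 8.4]
width: 0.5
grasp_force: 4.5
t: 14.95
ee_pos: [641.9, 222.9, 77.5]
orientation: [-2.352, -2.082, 0.003]
ft_force: [-0.1, -1.1, 0.2]
width: 0.5
grasp_force: 0.0
[641.9 222.9  77.5] [-0.1 -1.1  0.2]
scene [(array([358.1, 181. , 375.5, 201.5]), 0.5)]
side [(array([302.8, 227.1, 317.6, 252.7]), 0.54), (array([343.7, 190.5, 362.1, 205.6]), 0.47)]
```

View pics/c6.png

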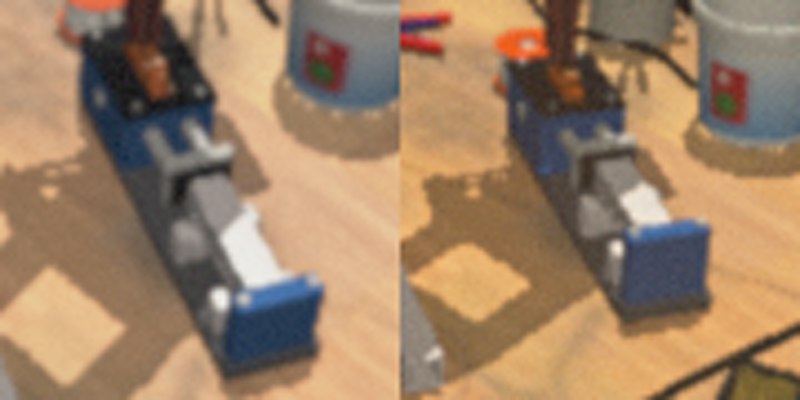

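The jaw is now about 6 mm from the tube end, which is still seated (all 10 views are used, so I'll go by force and measurements from here). Next, a slow stroke, reading the force at the end.

```bash
python3 -m creep '[{"translation":[0,0,3.5],"angular":[0,0,0],"jaw":0},{"translation":[0,0,4.8],"angular":[0,0,0],"jaw":0},{"translation":[-4,0,4.8],"angular":[0,0,0],"jaw":0},{"translation":[-8,0,4.8],"angular":[0,0,0],"jaw":0},{"translation":[-12,0,4.8],"angular":[0,0,0],"jaw":0},{"translation":[-16,0,4.8],"angular":[0,0,0],"jaw":0},{"translation":[-20,0,4.8],"angular":[0,0,0],"jaw":0},{"translation":[-24,0,4.8],"angular":[0,0,0],"jaw":0}]'
```

```text
t: 16.15
ee_pos: [640.2, 200.4, 74.2]
orientation: [-2.353, -2.082, -0.003]
ft_force: [-1.3, 3.9, 4.9]
width: 0.3
grasp_force: 2.2
```

```bash
python3 -m creep '[{"translation":[0,0,-8],"angular":[0,0,0],"jaw":0},{"translation":[24,0,-8],"angular":[0,0,0],"jaw":0},{"translation":[24,0,-1],"angular":[0,0,0],"jaw":0},{"translation":[24,0,0.4],"angular":[0,0,0],"jaw":0},{"translation":[20,0,0.4],"angular":[0,0,0],"jaw":0},{"translation":[16,0,0.4],"angular":[0,0,0],"jaw":0},{"translation":[12,0,0.4],"angular":[0,0,0],"jaw":0},{"translation":[8,0,0.4],"angular":[0,0,0],"jaw":0}]'; python3 -m creep '[{"translation":[-2,0,0],"angular":[0,0,0],"jaw":0},{"translation":[-4,0,0],"angular":[0,0,0],"jaw":0},{"translation":[-6,0,0],"angular":[0,0,0],"jaw":0},{"translation":[-8,0,0],"angular":[0,0,0],"jaw":0},{"translation":[-10,0,0],"angular":[0,0,0],"jaw":0},{"translation":[-12,0,0],"angular":[0,0,0],"jaw":0},{"translation":[-14,0,0],"angular":[0,0,0],"jaw":0},{"translation":[-16,0,0],"angular":[0,0,0],"jaw":0}]'
```

```text
t: 17.15
ee_pos: [642.0, 209.3, 74.1]
orientation: [2.353, 2.082, 0.006]
ft_force: [-0.4, 5.6, 6.7]
width: 0.6
grasp_force: 3.5
t: 18.15
ee_pos: [639.2, 192.1, 73.2]
orientation: [2.352, 2.082, 0.001]
ft_force: [1.2, 0.7, 2.3]
width: 0.3
grasp_force: 1.4
```

Lateral force is rising (5.6 N at 6.7 N normal), which suggests clamping. One more stroke, stopping mid-way to read.

```bash
python3 -m creep '[{"translation":[0,0,-8],"angular":[0,0,0],"jaw":0},{"translation":[30,0,-8],"angular":[0,0,0],"jaw":0},{"translation":[30,0,-1],"angular":[0,0,0],"jaw":0},{"translation":[30,0,0.2],"angular":[0,0,0],"jaw":0},{"translation":[27,0,0.2],"angular":[0,0,0],"jaw":0},{"translation":[24,0,0.2],"angular":[0,0,0],"jaw":0},{"translation":[21,0,0.2],"angular":[0,0,0],"jaw":0},{"translation":[18,0,0.2],"angular":[0,0,0],"jaw":0}]'; python3 -m creep '[{"translation":[-2,0,0],"angular":[0,0,0],"jaw":0},{"translation":[-4,0,0],"angular":[0,0,0],"jaw":0},{"translation":[-6,0,0],"angular":[0,0,0],"jaw":0},{"translation":[-8,0,0],"angular":[0,0,0],"jaw":0},{"translation":[-10,0,0],"angular":[0,0,0],"jaw":0},{"translation":[-12,0,0],"angular":[0,0,0],"jaw":0},{"translation":[-12,0,0],"angular":[0,0,0],"jaw":0},{"translation":[-12,0,0],"angular":[0,0,0],"jaw":0}]'
```

```text
t: 19.15
ee_pos: [642.2, 210.6, 74.1]
orientation: [2.353, 2.081, 0.006]
ft_force: [0.1, 6.9, 7.8]
width: 0.5
grasp_force: 3.8
t: 20.15
ee_pos: [640.5, 198.0, 73.9]
orientation: [2.353, 2.081, 0.004]
ft_force: [0.0, 3.9, 7.1]
width: 0.7
grasp_force: 3.6
```

```bash
python3 -m creep '[{"translation":[0,0,-50],"angular":[0,0,0],"jaw":0.1},{"translation":[-20,0,-100],"angular":[0,0,0],"jaw":0.3},{"translation":[-60,0,-100],"angular":[0,0,0],"jaw":0.6},{"translation":[-100,0,-100],"angular":[0,0,0],"jaw":0.6},{"translation":[-128,0,-100],"angular":[0,0,0],"jaw":0.6},{"translation":[-128,0,-100],"angular":[0,0,0],"jaw":0.6},{"translation":[-128,0,-100],"angular":[0,0,0],"jaw":0.6},{"translation":[-128,0,-100],"angular":[0,0,0],"jaw":0.6}]'; python3 - <<'E'
from h import *
np.set_printoptions(precision=1,suppress=True,linewidth=150)
for _ in range(3): ctrl.get_image('side')
im=snap('wrist','w7.png'); o=ctrl.get_obs(); print(o['ee_pos'])
v=np.array([np.cos(np.radians(83.1)),np.sin(np.radians(83.1)),0]); n=np.array([-v[1],v[0],0]); C=np.array([622.3,63.3,0])
def rect(z,a0=-60,a1=120,l=40,s=2):
    W=[(a0,-l),(a1,-l),(a1,l),(a0,l)]
    src=np.float32([proj('wrist',C+a*v+b*n+[0,0,z]) for a,b in W]); dst=np.float32([[(l-b)*s,(a1-a)*s] for a,b in W])
    return cv2.warpPerspective(im,cv2.getPerspectiveTransform(src,dst),(2*l*s,int((a1-a0)*s)),flags=cv2.INTER_CUBIC)
r=rect(52)
for a in range(118,-60,-2): print(a,r[(120-a)*2,76:92].mean(0).round().astype(int),end=' | ')
print()
row=r[(120-30)*2].mean(1); print('lat profile at a=10:',[(40-i/2,int(r[(120-10)*2,i].mean())) for i in range(40,124,2)])
print('at a=-20',[(40-i/2,int(r[(140)*2,i].mean())) for i in range(40,124,2)])
E
```

```text
t: 21.15
ee_pos: [623.9, 71.7, 172.6]
orientation: [-2.352, -2.083, 0.0]
ft_force: [-0.7, 0.1, 0.7]
width: 53.0
grasp_force: 0.0
[624.   71.5 172.8]
118 [75 67 60] | 116 [73 65 59] | 114 [73 65 59] | 112 [73 64 59] | 110 [73 64 58] | 108 [71 63 57] | 106 [59 50 47] | 104 [55 53 59] | 102 [70 64 64] | 100 [82 73 67] | 98 [82 73 68] | 96 [83 74 68] | 94 [83 74 68] | 92 [84 75 69] | 90 [95 86 80] | 88 [109 100  94] | 86 [109 101  95] | 84 [104  95  89] | 82 [104  96  89] | 80 [108  99  92] | 78 [108  99  93] | 76 [109 100  93] | 74 [109 100  94] | 72 [109 100  94] | 70 [110 101  95] | 68 [113 104  98] | 66 [113 105  98] | 64 [114 105  99] | 62 [111 103  96] | 60 [108 101  92] | 58 [175 167 154] | 56 [224 218 202] | 54 [220 211 195] | 52 [213 204 189] | 50 [199 190 175] | 48 [101  94  84] | 46 [91 83 75] | 44 [196 196 186] | 42 [232 236 228] | 40 [232 235 228] | 38 [232 235 228] | 36 [232 235 228] | 34 [232 235 228] | 32 [232 236 228] | 30 [232 235 228] | 28 [232 235 228] | 26 [232 235 228] | 24 [232 235 228] | 22 [232 236 227] | 20 [232 236 228] | 18 [232 236 228] | 16 [232 236 228] | 1
[... 1143 characters left out ...]
), (-12.0, 226), (-13.0, 203), (-14.0, 154), (-15.0, 116), (-16.0, 109), (-17.0, 110), (-18.0, 109), (-19.0, 110), (-20.0, 110), (-21.0, 111)]
at a=-20 [(20.0, 230), (19.0, 229), (18.0, 229), (17.0, 227), (16.0, 219), (15.0, 199), (14.0, 173), (13.0, 160), (12.0, 160), (11.0, 173), (10.0, 200), (9.0, 222), (8.0, 228), (7.0, 229), (6.0, 229), (5.0, 229), (4.0, 229), (3.0, 229), (2.0, 230), (1.0, 231), (0.0, 227), (-1.0, 205), (-2.0, 168), (-3.0, 155), (-4.0, 156), (-5.0, 156), (-6.0, 155), (-7.0, 154), (-8.0, 154), (-9.0, 155), (-10.0, 155), (-11.0, 155), (-12.0, 156), (-13.0, 149), (-14.0, 135), (-15.0, 126), (-16.0, 128), (-17.0, 144), (-18.0, 156), (-19.0, 161), (-20.0, 160), (-21.0, 158)]
```

The tube spans vice -44.5 to +44.5 mm about home, with the rubber jaw face on its end. The last stroke slid at 6.9 N against about 3 N of wheel friction, so it is clamped. The robot is clear, so I'm handing in.

```bash
python3 -c "
from workcell import ctrl
print(ctrl.close_job())"
```

```text
the job is handed in; nothing more can be done
None
```

I laid the 90 mm tube in the vice saddles and rolled the jaw in by the wheel until it pushed the tube home against the stop; the last wrist image put it within about 1 mm of home, the clamping force (roughly 10 N) is only inferred from the finger's drag on the wheel, and the job is handed in with no verdict returned.

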